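Snug down the window of a vacuum cell

ROBOT

A 6-joint arm with a two-finger parallel gripper is mounted at the origin on the work surface. World frame = base frame: x ahead of the robot, y to its left, z up, the work surface at z = 0. Lengths are in m, angles in rad, forces in N, time in s.
With the tool pointing down it reaches from about 0.225 to 0.875 m from the base axis. Payload 3.4 kg.
Tool frame: the origin (TCP) lies at the very end of the fingers, on their centre line; the grasp point (between the pads) lies manip.pinch_z behind it (manip.pinch_z is the distance from the TCP to the grasp point, in m); z points along the fingers, y is the direction in which the jaws open and shut (so a half turn about z gives the same grasp; the last joint's range is limited). The gripper opens to 85 mm and grips with 20 to 120 N. Pads are 22 mm wide; open, the fingers measure 114 mm over their backs; the gripper's body (76 mm by 85 mm) begins 54 mm behind the grasp point. The pads swing forward as they close: fully open they stand 13 mm farther back than shut.
Start: joints at [-1.323, 0.276, 1.505, -0, 1.361, -0.121], TCP at [0.207, -0.536, 0.231] pointing down, gripper open.
Joint ranges: [-2.89, 2.89], [-0.75, 2.08], [0.22, 2.7], [-1.18, 4.32], [0.11, 2.71], [-2.7, 2.7]. Speed limits (rad/s): [2.57, 2.57, 3.14, 3.14, 3.14, 3.14].

INTERFACE

Orientations are given as a unit quaternion [w, x, y, z].
In Python, from rig import manip, imaging, workorder gives the robot as it stands.
- The arm moves only by the tool apply_moves, never from a script. Its argument "moves" is one flat list of numbers, 7 for each row, row after row: the finger opening in m, from 0 to 0.0854, then the shift along the tool's x, y, z in m, then the turn, a rotation vector about the tool's x, y, z in rad. In form: [jaw, tx, ty, tz, rx, ry, rz, jaw, tx, ty, tz, rx, ry, rz, ...]. A call has exactly 8 rows; each row shifts and turns the pose as measured when the row begins, along the tool's axes as they then stand; what a row does not reach is not made up. A row lasts 1/12 s, in which the tool goes at most 41.7 mm and 7.16 degrees, less where a joint would pass 70% of its speed; a pose out of reach is approached as far as the arm can. A call with a gripper value outside its range is refused whole. The fingers move at their own pace and stop on an object; "newtons" is the grip in N (left out, the last holds). Time passes only in rows, so rows that do not move let the fingers close, or fill a call up. It gives the time, the measured TCP pose, the force and the opening at its end, in the units of the state.
- manip.get_state(): the state, without advancing time (a new reading comes with each control period).
- imaging.get_image(name): name is "side" or "top"; returns a dict with "image" (384x512x3 uint8, red, green, blue), "range_z" (384x512 float32, m along the optical axis (not along the pixel's ray), 0 where there is no reading), "fx", "fy", "cx", "cy" (pixels), "k1" (the pictures are not rectified: a ray, as slopes to the right and down, at radius r is drawn at 1 + k1 r^2 times it, then the intrinsics apply), "R" (3x3) and "t" (3): a world point X has camera coordinates R X + t. Camera axes: x right, y down, z forward; pixel columns grow to the right and rows downward; lengths in m; the calibration is good to about 2 mm. A picture is of the moment at which its call begins.
- workorder.sign_off(): hands the job in, once; it reports no verdict.
The state is a dict: "clock": time; "qpos": joint angles; "qd": joint speeds; "effort": joint torques, N m; "position": TCP position; "ee_rot": TCP orientation; "contact_force": force on the tool from outside, world axes, zero at the start; "moment": the same for the moment, N m; "width": finger opening in m.
Only numpy, scipy, OpenCV 4.12 (cv2) and the standard library are available. Lean on these libraries where they do the work, as an engineer would, in place of code of your own. Each camera call takes 0.05 s, during which the arm holds its last target.

TASK

The window lid of the little vacuum cell is finger-tight but still sits a touch high on the side of its port, so draw it down on its seal with the three black wing nuts. Go round clockwise as seen from above, starting with the nut above the side port: tighten that one (clockwise) by two quarter turns, then the next nut by one quarter turn, then the last by one quarter turn. Finish each nut before you go on, let go of them, and leave the other things on the bench where they are.

Things in the scene. Friction and masses are not known exactly. Their poses are not given: they have to be found in the camera images.
- cell: steel vacuum cell fixed to the bench: round, 210 mm across, lid 107 mm above the bench with a round glass window (111 mm) in its middle. Origin under its centre on the bench, z up, x towards its only side port, a brass valve and pipe reaching 168 mm from the centre, below 82 mm. Three wing nuts stand on the lid 83 mm from the centre, 120 degrees apart
- nut_a_grip (a point): black wing nut A, the one above the side port. Its wing: upright slab 58 mm long, 12 mm thick, flat sides, from 117 to 144 mm above the bench, on a round foot 25 mm across (110 to 117 mm). This point: on its vertical turning axis, 132 mm above the bench; x along the wing, y across its thickness, z up. Pinch it across the thickness, finger ends no lower than 118 mm
- nut_a (a joint): turn of wing nut A in rad: 0 at the start, grows as it is tightened (clockwise seen from above), 1.571 is one quarter turn. It turns freely both ways with steady friction of about 0.08 N m, no end stop within two full turns, stays where it is left and does not noticeably sink
- nut_b_grip (a point): black wing nut B, the next one clockwise (seen from above) after A. Its wing: upright slab 58 mm long, 12 mm thick, flat sides, from 117 to 144 mm above the bench, on a round foot 25 mm across (110 to 117 mm). This point: on its vertical turning axis, 132 mm above the bench; x along the wing, y across its thickness, z up. Pinch it across the thickness, finger ends no lower than 118 mm
- nut_b (a joint): turn of wing nut B in rad: 0 at the start, grows as it is tightened (clockwise seen from above), 1.571 is one quarter turn. It turns freely both ways with steady friction of about 0.08 N m, no end stop within two full turns, stays where it is left and does not noticeably sink
- nut_c_grip (a point): black wing nut C, the next one clockwise after B. Its wing: upright slab 58 mm long, 12 mm thick, flat sides, from 117 to 144 mm above the bench, on a round foot 25 mm across (110 to 117 mm). This point: on its vertical turning axis, 132 mm above the bench; x along the wing, y across its thickness, z up. Pinch it across the thickness, finger ends no lower than 118 mm
- nut_c (a joint): turn of wing nut C in rad: 0 at the start, grows as it is tightened (clockwise seen from above), 1.571 is one quarter turn. It turns freely both ways with steady friction of about 0.08 N m, no end stop within two full turns, stays where it is left and does not noticeably sink
- beaker: empty glass beaker, 70 mm across, 85 mm tall; origin under its centre (bystander)
- tape: roll of paper tape lying flat, 90 mm across, 19 mm high; origin under its centre (bystander)
- driver: screwdriver lying on the bench, along its x (bystander)
- oring: spare black rubber sealing ring lying flat, 72 mm across, 6 mm high; origin under its centre (bystander)
- carton: small cardboard carton 90 x 140 x 38 mm; origin under its centre (bystander)
- meter: grey hand multimeter lying flat, 150 x 75 x 41 mm; origin under its centre (bystander)
- bottle: white plastic bottle, 60 mm across, 150 mm tall; origin under its centre (bystander)
- pen: marker pen lying on the bench, 130 mm long; origin under its middle (bystander)

How it is judged:
By the outcome, as a careful person would: the job done as asked, in the order asked, and still so for the second after the job is handed in, with the robot touching nothing.
It also fails if it takes over 72 s, if anything falls off the work surface, if the arm or the gripper's body presses on something with over 40 N, if the wrist force passes 120 N, or if a joint passes its speed limit or range.

## Working session

There is one attempt and no reset: what is moved stays moved. The work goes in short steps, Python scripts to look and compute and a tool call to move; the robot and the scene stay as the last step left them, time stands still between calls to the robot, and variables do not carry over. Pictures are saved under pics/ and viewed, and the job is handed in when it is done.

Besides the shell and the picture viewer there is one more tool, called after ">>>" as name(argument=value, ...) on one line, values as JSON. apply_moves: Moves the arm, as the interface text tells. Its arguments: {"type":"object","properties":{"moves":{"type":"array"},"newtons":{"type":"number"}},"required":["moves"]}

```bash
ls; mkdir -p pics; python3 - <<'E'
from rig import manip, imaging, workorder
import cv2, numpy as np
print(manip.get_state(), manip.pinch_z)
for n in ("side","top"):
    d=imaging.get_image(n)
    cv2.imwrite(f"pics/{n}0.png",d["image"][:,:,::-1])
    np.savez(f"pics/{n}0.npz",**d)
    print(n,{k:d[k] for k in("fx","fy","cx","cy","k1","R","t")})
E
```

```text
pics
{'clock': 0.0, 'qpos': array([-1.32301046e+00,  2.76602380e-01,  1.50614550e+00, -1.30065813e-05,
        1.36067672e+00, -1.21049513e-01]), 'qd': array([-0.0013429 ,  0.00077717, -0.00122662, -0.00119941,  0.0011198 ,
       -0.00063359]), 'effort': array([ 3.92644142e-04, -4.16775441e+01, -2.45806861e+01, -3.31304191e-04,
        1.08830718e-02, -5.76579467e-06]), 'position': array([ 0.20713839, -0.53582978,  0.23043056]), 'ee_rot': array([-9.13730722e-04,  9.83042535e-01,  1.83375393e-01, -6.43508787e-05]), 'contact_force': array([ 0.15744615,  0.127143  , -0.53216651]), 'moment': array([0.01941811, 0.02416419, 0.0327369 ]), 'width': 0.085161021048447} 0.0187
side {'fx': 468.34428447456924, 'fy': 468.34428447456924, 'cx': 259.53499276808793, 'cy': 190.7313963702251, 'k1': -0.026721275966116273, 'R': array([[ 0.90650514, -0.42208288, -0.00971953],
       [-0.21164924, -0.4343973 , -0.8755019 ],
       [ 0.36531222,  0.79570411, -0.48311691]]), 't': array([-0.52999189,  0.2251428 ,  1.27736443])}
top {'fx': 352.6141896086353, 'fy': 352.6141896086353, 'cx': 258.35381308714517, 'cy': 194.7411989834782, 'k1': -0.08514731423164744, 'R': array([[ 0.02881739, -0.99946825,  0.01525717],
       [-0.99445393, -0.03021065, -0.10074074],
       [ 0.1011481 , -0.01226947, -0.99479572]]), 't': array([-0.02825657,  0.58987627,  1.13426805])}
```

View pics/top0.png

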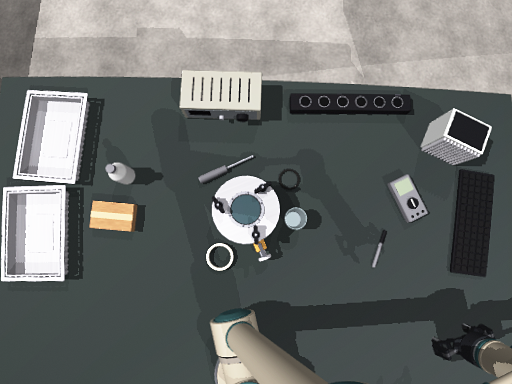

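View pics/side0.png

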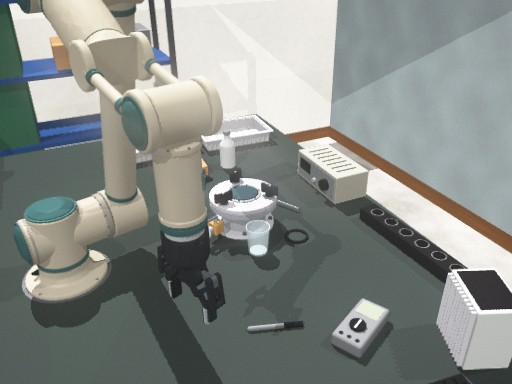

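The top view shows the cell at about (246,209). Nut A is at (257,236) above the brass valve (262,248), and clockwise from it come B at about (219,205) and C at about (263,187). I'll zoom in and measure.

```bash
cat > h.py <<'E'
import numpy as np, cv2
def K(d): return np.array([[d["fx"],0,d["cx"]],[0,d["fy"],d["cy"]],[0,0,1.]]),np.array([float(d["k1"]),0,0,0,0])
def cast(d,px,z):
    k,D=K(d); p=cv2.undistortPoints(np.array(px,float).reshape(-1,1,2),k,D).reshape(-1,2)
    # forward model is slope*(1+k1 r^2): same as opencv
    r=np.c_[p,np.ones(len(p))]@d["R"]; o=-d["R"].T@d["t"]
    return o+r*((z-o[2])/r[:,2])[:,None]
def proj(d,X):
    k,D=K(d); return cv2.projectPoints(np.array(X,float).reshape(-1,1,3),cv2.Rodrigues(np.array(d["R"]))[0],np.array(d["t"],float),k,D)[0].reshape(-1,2)
def cloud(d):
    z=d["range_z"]; v,u=np.mgrid[:z.shape[0],:z.shape[1]]
    k,D=K(d); p=cv2.undistortPoints(np.c_[u.ravel(),v.ravel()].astype(float).reshape(-1,1,2),k,D).reshape(-1,2)
    X=(np.c_[p,np.ones(len(p))]*z.ravel()[:,None]-d["t"])@d["R"]
    X[z.ravel()==0]=np.nan
    return X.reshape(*z.shape,3)
E
python3 - <<'E'
from h import *
d=np.load("pics/top0.npz"); im=d["image"][:,:,::-1]
c=im[160:275,190:310]; cv2.imwrite("pics/topc.png",cv2.resize(c,None,fx=5,fy=5,interpolation=cv2.INTER_CUBIC))
s=np.load("pics/side0.npz"); c=s["image"][160:260,185:310,::-1]; cv2.imwrite("pics/sidec.png",cv2.resize(c,None,fx=6,fy=6,interpolation=cv2.INTER_CUBIC))
P=cloud(d)
g=P[160:275,190:310]; print(np.nanpercentile(g[...,2],[1,5,25,50,75,95,99]))
for a in [(246,209),(257,236),(219,205),(263,187)]: print(a,P[a[1],a[0]],cast(d,[a],.144))
E
```

```text
[-0.00378624 -0.00207846  0.00054009  0.00286554  0.10571523  0.11253225
  0.14430073]
(246, 209) [0.53695132 0.02659125 0.11632266] [[0.53529204 0.02599491 0.144     ]]
(257, 236) [ 0.45668049 -0.0088975   0.14567256] [[ 0.4566548  -0.00891738  0.144     ]]
(219, 205) [0.54479165 0.10650353 0.14330227] [[0.5447435  0.10643475 0.144     ]]
(263, 187) [ 0.60218255 -0.02251194  0.14651253] [[ 0.60249487 -0.02257467  0.144     ]]
```

View pics/topc.png

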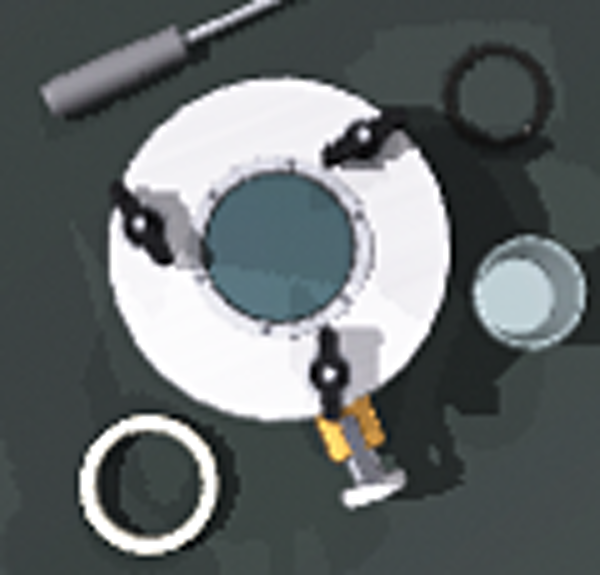

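View pics/sidec.png

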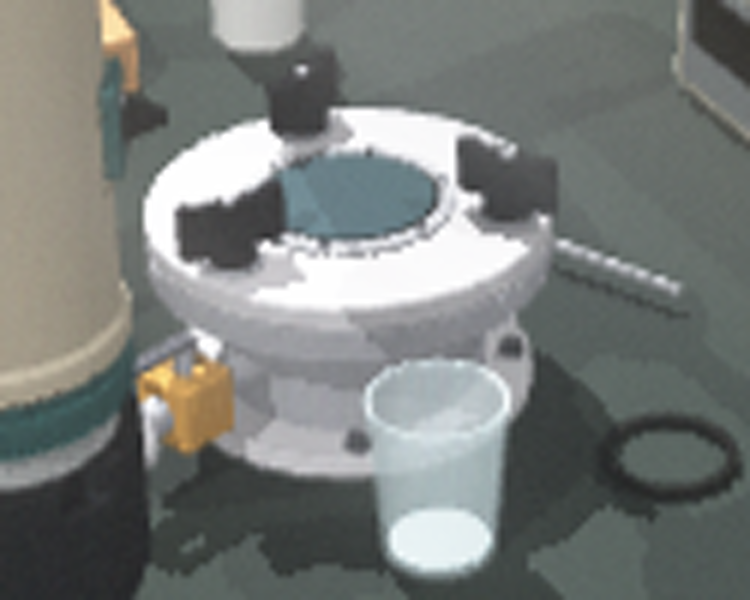

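The top crop shows the three wings clearly, with white stud tips at about (255.8,234.6), (218.2,204.4) and (262.8,186.6) in full-image pixels. Next I'll measure their axes and wing directions.

```bash
python3 - <<'E'
from h import *
d=np.load("pics/top0.npz"); s=np.load("pics/side0.npz"); 
im=d["image"].astype(int); P=cloud(d); S=cloud(s)
# lid circle via white mask, cast to z=.107
v,u=np.mgrid[:384,:512]
m=(im.min(2)>150)&(u>190)&(u<310)&(v>160)&(v<275)&(P[...,2]>.09)
m=((P[...,2]>.09)&(u>190)&(u<310)&(v>160)&(v<275)).astype(np.uint8)
cs,_=cv2.findContours(m,cv2.RETR_EXTERNAL,cv2.CHAIN_APPROX_NONE); c=max(cs,key=cv2.contourArea).reshape(-1,2)
w=cast(d,c,.107)[:,:2]
from scipy.optimize import least_squares
f=least_squares(lambda p:np.hypot(*(w-p[:2]).T)-p[2],[.53,.02,.105],loss="soft_l1",f_scale=.002); print("lid",f.x)
C=f.x[:2]
dots={"A":(255.8,234.6),"B":(218.2,204.4),"C":(262.8,186.6)}
for n,p in dots.items():
    q=cast(d,[p],.146)[0,:2]; r=q-C
    print(n,"dot",q.round(4),"r",np.hypot(*r).round(4),"ang",np.degrees(np.arctan2(r[1],r[0])).round(1))
    for nm,Q in(("top",P),("side",S)):
        X=Q.reshape(-1,3); k=(np.hypot(*(X[:,:2]-q).T)<.036)&(X[:,2]>(.135 if nm=="top" else .125))&(X[:,2]<.155)
        X=X[k]; 
        (c0,wh,a)=cv2.minAreaRect(X[:,:2].astype(np.float32)*1000)
        if wh[0]<wh[1]: a+=90
        print("  ",nm,len(X),"rect",np.round(c0,1),np.round(wh,1),"wing ang",round(((a+90)%180)-90,1),"mean",X.mean(0).round(4),np.percentile(X[:,2],95).round(4))
E
```

```text
lid [0.53788159 0.02836417 0.10350285]
A dot [ 0.4607 -0.0052] r 0.0842 ang -156.5
   top 76 rect [461.   -5.8] [55.7 11.8] wing ang 1.9 mean [ 0.4618 -0.0046  0.145 ] 0.1482
   side 130 rect [462.6  -9.7] [57.1 18.1] wing ang 8.8 mean [ 0.462  -0.0118  0.1363] 0.1449
B dot [0.5463 0.1087] r 0.0808 ang 84.0
   top 77 rect [547.7 110.8] [57.9 11.4] wing ang 35.7 mean [0.5475 0.1106 0.1448] 0.1484
   side 81 rect [549.5 104. ] [55.6 15.2] wing ang 39.4 mean [0.5476 0.1022 0.1372] 0.1456
C dot [ 0.6034 -0.0219] r 0.0826 ang -37.5
   top 78 rect [604.5 -20.8] [12.3 57.2] wing ang -57.9 mean [ 0.6037 -0.0204  0.1445] 0.1488
   side 122 rect [605.9 -25.4] [19.9 56.3] wing ang -59.2 mean [ 0.6045 -0.0277  0.1363] 0.145
```

Dot positions, wing rectangles (58×12 mm), radius (83 mm) and 120° spacing all agree. Best-fit axes are A (0.4606,-0.0055), wing 2°; B (0.5466,0.1096), wing 36°; C (0.6034,-0.022), wing -58°. I'll write a planner helper that computes the rows.

```bash
cat > plan.py <<'E'
import sys, numpy as np
from scipy.spatial.transform import Rotation as Ro
from rig import manip
def yawR(p): # tool down, x axis at yaw p deg
    p=np.radians(p); x=[np.cos(p),np.sin(p),0]; y=[np.sin(p),-np.cos(p),0]
    return Ro.from_matrix(np.array([x,y,[0,0,-1]]).T)
def cur():
    s=manip.get_state(); q=s["ee_rot"]; R=Ro.from_quat([q[1],q[2],q[3],q[0]])
    x=R.as_matrix()[:,0]; return s,np.array(s["position"]),R,np.degrees(np.arctan2(x[1],x[0]))
# args: x y z yaw jaw nrows [ccw|cw]
def main(x,y,z,psi,jaw,n,dr="short"):
    s,p,R,y0=cur(); z0=p.copy()
    print("t",round(s["clock"],2),"pos",p.round(4),"yaw",round(y0,2),"w",round(s["width"],4),"F",np.round(s["contact_force"],1),"q6",round(s["qpos"][5],2),"q1",round(s["qpos"][0],2))
    d=(psi-y0+180)%360-180
    if dr=="ccw" and d<0 and d<-2: d+=360
    if dr=="cw" and d>2: d-=360
    out=[]
    for i in range(n):
        f=(i+1)/n
        tp=z0+f*(np.array([x,y,z])-z0); tR=yawR(y0+f*d)
        t=R.inv().apply(tp-p); r=(R.inv()*tR).as_rotvec()
        t=t.round(3) if n>1 else t.round(4); r=r.round(3)
        out.append([jaw,*t,*r]); p=p+R.apply(t); R=R*Ro.from_rotvec(r)
    print("shift/turn total",np.round(np.array([x,y,z])-z0,4),round(d,1))
    for o in out: print(",".join(f"{v+0:g}" for v in o))
if __name__=="__main__":
    a=sys.argv[1:]; main(*map(float,a[:5]),int(a[5]),*a[6:])
E
python3 plan.py .4606 -.0055 .22 182 .06 24 ccw
```

```text
t 0.1 pos [ 0.2072 -0.5359  0.2305] yaw 21.13 w 0.0855 F [ 0.8  0.5 -1. ] q6 -0.12 q1 -1.32
shift/turn total [ 0.2534  0.5304 -0.0105] 160.9
0.06,0.018,-0.017,0,-0.002,0,-0.117
0.06,0.019,-0.014,0.001,0,0,-0.117
0.06,0.022,-0.013,0,0,0,-0.117
0.06,0.022,-0.009,0.001,0,0,-0.117
0.06,0.024,-0.007,0,0,0,-0.117
0.06,0.024,-0.004,0.001,0,0,-0.117
0.06,0.024,-0.002,0,0,0,-0.117
0.06,0.025,0.002,0.001,0,0,-0.117
0.06,0.024,0.004,0,0,0,-0.117
0.06,0.023,0.007,0,0,0,-0.117
0.06,0.023,0.01,0.001,0,0,-0.117
0.06,0.021,0.013,0,0,0,-0.117
0.06,0.019,0.014,0.001,0,0,-0.117
0.06,0.018,0.017,0,0,0,-0.117
0.06,0.016,0.019,0.001,0,0,-0.117
0.06,0.013,0.021,0,0,0,-0.117
0.06,0.011,0.022,0,0,0,-0.117
0.06,0.008,0.023,0.001,0,0,-0.117
0.06,0.005,0.024,0,0,0,-0.117
0.06,0.003,0.024,0.001,0,0,-0.117
0.06,-0.001,0.025,0,0,0,-0.117
0.06,-0.003,0.024,0.001,0,0,-0.117
0.06,-0.006,0.024,0,0,0,-0.117
0.06,-0.008,0.023,0.001,0,0,-0.117
```

>>> apply_moves(moves=[0.06,0.018,-0.017,0,-0.002,0,-0.117,0.06,0.019,-0.014,0.001,0,0,-0.117,0.06,0.022,-0.013,0,0,0,-0.117,0.06,0.022,-0.009,0.001,0,0,-0.117,0.06,0.024,-0.007,0,0,0,-0.117,0.06,0.024,-0.004,0.001,0,0,-0.117,0.06,0.024,-0.002,0,0,0,-0.117,0.06,0.025,0.002,0.001,0,0,-0.117], newtons=40)

```text
clock: 0.77
position: [0.2889, -0.354, 0.2214]
ee_rot: [-0.003, 0.784, 0.621, -0.0]
contact_force: [-1.0, 0.3, -0.4]
width: 0.06
```

```bash
python3 plan.py .4606 -.0055 .22 182 .06 16 ccw
```

```text
t 0.77 pos [ 0.2889 -0.354   0.2214] yaw 76.81 w 0.06 F [-1.   0.3 -0.4] q6 -0.81 q1 -1.04
shift/turn total [ 0.1717  0.3485 -0.0014] 105.2
0.06,0.024,0.005,0,-0.004,-0.003,-0.115
0.06,0.022,0.009,0,0,0,-0.114
0.06,0.022,0.01,0,0,0,-0.115
0.06,0.021,0.014,0,0,0,-0.115
0.06,0.019,0.015,0.001,0,0,-0.115
0.06,0.016,0.017,0,0,0,-0.114
0.06,0.015,0.02,0,0,0,-0.115
0.06,0.013,0.02,0,0,0,-0.115
0.06,0.01,0.022,0,0,0,-0.115
0.06,0.007,0.024,0,0,0,-0.114
0.06,0.005,0.023,0,0,0,-0.115
0.06,0.002,0.025,0,0,0,-0.115
0.06,-0.001,0.024,0,0,0,-0.115
0.06,-0.004,0.024,0,0,0,-0.114
0.06,-0.006,0.023,0.001,0,0,-0.115
0.06,-0.009,0.023,0,0,0,-0.115
```

>>> apply_moves(moves=[0.06,0.024,0.005,0,-0.004,-0.003,-0.115,0.06,0.022,0.009,0,0,0,-0.114,0.06,0.022,0.01,0,0,0,-0.115,0.06,0.021,0.014,0,0,0,-0.115,0.06,0.019,0.015,0,0,0,-0.115,0.06,0.016,0.017,0,0,0,-0.114,0.06,0.015,0.02,0,0,0,-0.115,0.06,0.013,0.02,0,0,0,-0.115])

```text
clock: 1.43
position: [0.3714, -0.1665, 0.2192]
ee_rot: [-0.002, 0.407, 0.914, 0.002]
contact_force: [0.3, 0.3, -0.2]
width: 0.0599
```

```bash
python3 plan.py .4606 -.0055 .22 182 .06 8 ccw
```

```text
t 1.43 pos [ 0.3714 -0.1665  0.2192] yaw 132.02 w 0.0599 F [ 0.3  0.3 -0.2] q6 -1.33 q1 -0.6
shift/turn total [0.0892 0.161  0.0008] 50.0
0.06,0.007,0.022,0,0.002,-0.006,-0.109
0.06,0.006,0.022,0,0,0,-0.109
0.06,0.002,0.023,0,0,0,-0.109
0.06,0,0.023,0,0,0,-0.109
0.06,-0.002,0.023,0,0,0,-0.109
0.06,-0.005,0.022,-0.001,0,0,-0.109
0.06,-0.007,0.022,0,0,0,-0.109
0.06,-0.01,0.021,0,0,0,-0.109
```

>>> apply_moves(moves=[0.06,0.007,0.022,0,0.002,-0.006,-0.109,0.06,0.006,0.022,0,0,0,-0.109,0.06,0.002,0.023,0,0,0,-0.109,0.06,0,0.023,0,0,0,-0.109,0.06,-0.002,0.023,0,0,0,-0.109,0.06,-0.005,0.022,-0.001,0,0,-0.109,0.06,-0.007,0.022,0,0,0,-0.109,0.06,-0.01,0.021,0,0,0,-0.109])

```text
clock: 2.1
position: [0.4572, 0.0068, 0.218]
ee_rot: [-0.002, -0.041, 0.999, 0.0]
contact_force: [-0.2, -0.3, 0.4]
width: 0.0601
```

```bash
python3 plan.py .4606 -.0055 .122 182 .06 8
python3 - <<'E'
from rig import imaging
import cv2,numpy as np
d=imaging.get_image("side");cv2.imwrite("pics/side1.png",cv2.resize(d["image"][100:290,120:340,::-1],None,fx=3,fy=3))
E
```

```text
t 2.1 pos [0.4572 0.0068 0.218 ] yaw -175.36 w 0.0601 F [-0.2 -0.3  0.4] q6 -1.79 q1 -0.14
shift/turn total [ 0.0034 -0.0123 -0.096 ] -2.6
0.06,0,-0.002,0.012,0.001,-0.005,0.006
0.06,-0.001,-0.001,0.012,0,0,0.006
0.06,0,-0.002,0.012,0,0,0.005
0.06,0,-0.001,0.012,0,0,0.006
0.06,-0.001,-0.002,0.012,0,0,0.006
0.06,0,-0.001,0.012,0,0,0.006
0.06,0,-0.002,0.012,0,0,0.005
0.06,-0.001,-0.001,0.012,0,0,0.006
```

View pics/side1.png

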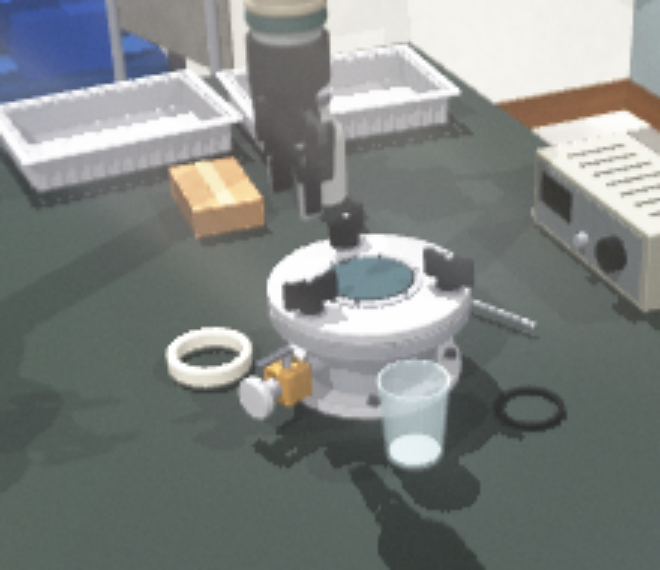

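The gripper hangs above nut A (crop about (310,290)) with clear space around it. I'll correct laterally while descending part-way.

>>> apply_moves(moves=[0.06,-0.001,-0.004,0.012,0.001,-0.005,0.015,0.06,-0.001,-0.004,0.012,0,0,0.015,0.06,-0.001,-0.004,0.012,0,0,0.015,0.06,0,0,0.012,0,0,0,0.06,0,0,0,0,0,0,0.06,0,0,0,0,0,0,0.06,0,0,0,0,0,0,0.06,0,0,0,0,0,0])

```text
clock: 2.82
position: [0.4637, 0.0014, 0.1677]
ee_rot: [0.001, -0.022, 1.0, 0.003]
contact_force: [-0.3, 0.2, 0.6]
width: 0.0598
```

```bash
python3 plan.py .4606 -.0055 .122 182 .06 6
```

```text
t 2.82 pos [0.4637 0.0014 0.1677] yaw -177.49 w 0.0598 F [-0.3  0.2  0.6] q6 -1.77 q1 -0.15
shift/turn total [-0.0031 -0.0069 -0.0457] -0.5
0.06,0.001,-0.001,0.008,0.005,0.001,0.001
0.06,0,-0.001,0.007,0,0,0.002
0.06,0.001,-0.001,0.008,0,0,0.001
0.06,0,-0.002,0.007,0,0,0.002
0.06,0.001,-0.001,0.008,0,0,0.001
0.06,0,-0.001,0.008,0,0,0.002
```

>>> apply_moves(moves=[0.06,0.003,-0.007,0.0,0.005,0.001,0.008,0.06,0,0,0.008,0,0,0,0.06,0,0,0.008,0,0,0,0.06,0,0,0.008,0,0,0,0.06,0,0,0.0,0,0,0,0.06,0,0,0,0,0,0,0.06,0,0,0,0,0,0,0.06,0,0,0,0,0,0])

```text
clock: 3.48
position: [0.4614, -0.0069, 0.1426]
ee_rot: [0.002, -0.017, 1.0, -0.0]
contact_force: [-0.1, -0.5, 0.3]
width: 0.0598
```

```bash
python3 plan.py .4606 -.0055 .122 182 .06 3
```

```text
t 3.48 pos [ 0.4614 -0.0069  0.1426] yaw -178.04 w 0.0598 F [-0.1 -0.5  0.3] q6 -1.77 q1 -0.17
shift/turn total [-0.0008  0.0014 -0.0206] 0.0
0.06,0,0,0.007,-0.001,0.003,0
0.06,0.001,0.001,0.007,0,0,0
0.06,0,0,0.007,0,0,-0.001
```

>>> apply_moves(moves=[0.06,0.001,0.001,0.007,-0.001,0.003,0,0.06,0,0,0.007,0,0,0,0.06,0,0,0.006,0,0,0,0.06,0,0,0,0,0,0,0.02,0,0,0,0,0,0,0.02,0,0,0,0,0,0,0.02,0,0,0,0,0,0,0.02,0,0,0,0,0,0])

```text
clock: 4.15
position: [0.4606, -0.0056, 0.1205]
ee_rot: [0.0, -0.017, 1.0, 0.0]
contact_force: [0.2, -0.0, 1.0]
width: 0.02
```

```bash
python3 plan.py .4606 -.0055 .122 182 .06 1
python3 - <<'E'
from rig import imaging
import cv2,numpy as np
d=imaging.get_image("side");cv2.imwrite("pics/side2.png",cv2.resize(d["image"][130:260,150:300,::-1],None,fx=4,fy=4))
E
```

```text
t 4.15 pos [ 0.4606 -0.0056  0.1205] yaw -178.02 w 0.02 F [ 0.2 -0.   1. ] q6 -1.77 q1 -0.16
shift/turn total [0.     0.0001 0.0015] 0.0
0.06,0,0.0001,-0.0015,0,0,0
```

View pics/side2.png

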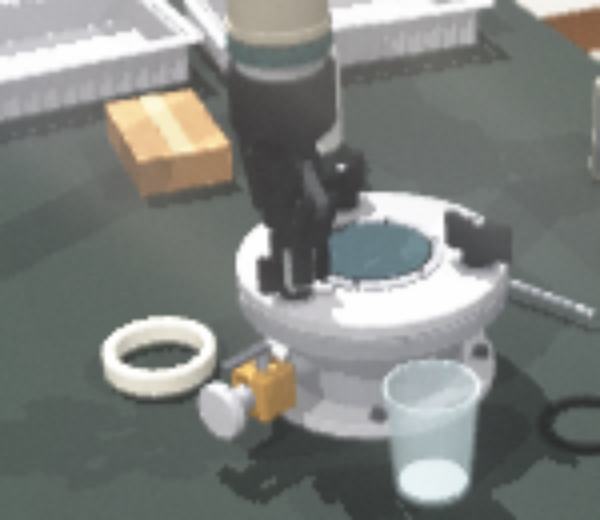

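The fingers straddle the wing (crop about (293,270)), with no contact force at 20 mm opening. Gripping now.

>>> apply_moves(moves=[0.005,0,0,0,0,0,0,0.005,0,0,0,0,0,0,0.005,0,0,0,0,0,0,0.005,0,0,0,0,0,0,0.005,0,0,0,0,0,0,0.005,0,0,0,0,0,0,0.005,0,0,0,0,0,0,0.005,0,0,0,0,0,0], newtons=40)

```text
clock: 4.87
position: [0.4607, -0.0056, 0.1208]
ee_rot: [0.0, -0.017, 1.0, 0.0]
contact_force: [-1.0, 0.3, -0.4]
width: 0.011
```

```bash
python3 plan.py .4606 -.0055 .1205 2 .005 8 cw; python3 -c "
from rig import manip;print(manip.get_state()['moment'])"
```

```text
t 4.87 pos [ 0.4607 -0.0056  0.1208] yaw -178.0 w 0.011 F [-1.   0.3 -0.4] q6 -1.77 q1 -0.16
shift/turn total [-0.0001  0.0001 -0.0003] -180.0
0.005,0,0,0,0,0.001,0.393
0.005,0,0,0,0,0,0.392
0.005,0,0,0,0,0,0.393
0.005,0,0,0,0,0,0.393
0.005,0,0,0,0,0,0.392
0.005,0,0,0,0,0,0.393
0.005,0,0,0,0,0,0.393
0.005,0,0,0,0,0,0.393
[ 0.04776635 -0.06020801  0.0256928 ]
```

The grip holds (width 11 mm) with negligible side force. Turning clockwise.

>>> apply_moves(moves=[0.005,0,0,0,0,0,0.06,0.005,0,0,0,0,0,0.1,0.005,0,0,0,0,0,0.1,0.005,0,0,0,0,0,0.1,0.005,0,0,0,0,0,0.1,0.005,0,0,0,0,0,0.1,0.005,0,0,0,0,0,0.1,0.005,0,0,0,0,0,0.1])

```text
clock: 5.53
position: [0.4611, -0.0048, 0.1208]
ee_rot: [0.0, 0.371, 0.929, 0.001]
contact_force: [0.6, 0.4, -1.2]
width: 0.0112
```

```bash
python3 plan.py .4606 -.0055 .1205 2 .005 8 cw; python3 -c "
from rig import manip;print(manip.get_state()['moment'])"
```

```text
t 5.53 pos [ 0.4611 -0.0048  0.1208] yaw 136.5 w 0.0112 F [ 0.6  0.4 -1.2] q6 -0.98 q1 -0.16
shift/turn total [-0.0005 -0.0007 -0.0003] -134.5
0.005,0,0,0,0.002,0,0.293
0.005,0,0,0,0,0,0.294
0.005,0,0,0,0,-0.001,0.293
0.005,0,0,0,0,0,0.294
0.005,-0.001,0,0,0,0,0.293
0.005,0,0,0,0,0,0.294
0.005,0,0,0,0.001,0,0.293
0.005,0,0,0,0,0,0.294
[ 0.02133212 -0.04941864  0.05913223]
```

>>> apply_moves(moves=[0.005,0,-0.001,0,0,0,0.11,0.005,0,0,0,0,0,0.11,0.005,0,0,0,0,0,0.11,0.005,0,0,0,0,0,0.11,0.005,0,0,0,0,0,0.11,0.005,0,0,0,0,0,0.11,0.005,0,0,0,0,0,0.11,0.005,0,0,0,0,0,0.11])

```text
clock: 6.2
position: [0.4622, -0.0043, 0.1208]
ee_rot: [0.0, 0.746, 0.666, 0.003]
contact_force: [0.7, -0.0, -0.9]
width: 0.0111
```

```bash
python3 plan.py .4606 -.0055 .1205 2 .005 8 cw; python3 -c "
from rig import manip;print(manip.get_state()['moment'])"
```

```text
t 6.2 pos [ 0.4622 -0.0043  0.1208] yaw 83.57 w 0.0111 F [ 0.7 -0.  -0.9] q6 -0.05 q1 -0.16
shift/turn total [-0.0016 -0.0012 -0.0003] -81.6
0.005,0,0,0,0.004,-0.004,0.178
0.005,0,0,0,0,-0.001,0.178
0.005,-0.001,0,0,0,0,0.178
0.005,0,0,0,0,0,0.178
0.005,0,0,0,0,0,0.178
0.005,-0.001,0,0,0,0,0.178
0.005,0,0,0,0,0,0.178
0.005,0,0,0,0,0,0.178
[-0.04730078 -0.00861067  0.05960768]
```

>>> apply_moves(moves=[0.005,-0.001,-0.001,0,0.004,-0.004,0.11,0.005,0,0,0,0,0,0.11,0.005,0,0,0,0,0,0.11,0.005,0,0,0,0,0,0.11,0.005,0,0,0,0,0,0.11,0.005,0,0,0,0,0,0.11,0.005,0,0,0,0,0,0.11,0.005,0,0,0,0,0,0.11])

```text
clock: 6.87
position: [0.4631, -0.0049, 0.1208]
ee_rot: [0.0, 0.964, 0.264, 0.002]
contact_force: [1.4, -0.4, -1.2]
width: 0.0112
```

```bash
python3 plan.py .4606 -.0055 .1205 2 .005 8 cw; python3 -c "
from rig import manip;print(manip.get_state()['moment'])"
```

```text
t 6.87 pos [ 0.4631 -0.0049  0.1208] yaw 30.63 w 0.0112 F [ 1.4 -0.4 -1.2] q6 0.87 q1 -0.16
shift/turn total [-0.0025 -0.0006 -0.0003] -28.6
0.005,0,0,0,0.002,-0.004,0.062
0.005,-0.001,0,0,0,0,0.063
0.005,0,0,0,0,0,0.062
0.005,0,0,0,0,0,0.063
0.005,-0.001,0,0,0,0,0.062
0.005,0,0,0,0,0,0.063
0.005,0,0,0,0,0,0.062
0.005,-0.001,0,0,0,0.001,0.063
[-0.0372953   0.03659047  0.10990138]
```

>>> apply_moves(moves=[0.005,0,0,0,0.002,-0.004,0.1,0.005,0,0,0,0,0,0.1,0.005,0,0,0,0,0,0.1,0.005,0,0,0,0,0,0.08,0.005,0,0,0,0,0,0.06,0.005,0,0,0,0,0,0.02,0.005,0,0,0,0,0,0,0.005,0,0,0,0,0,0])

```text
clock: 7.53
position: [0.4633, -0.0055, 0.1208]
ee_rot: [0.001, 1.0, 0.025, -0.0]
contact_force: [1.1, -0.5, -0.2]
width: 0.0111
```

```bash
python3 plan.py .4606 -.0055 .1205 2 .005 1; python3 -c "
from rig import manip;print(manip.get_state()['moment'])"
```

```text
t 7.53 pos [ 0.4633 -0.0055  0.1208] yaw 2.9 w 0.0111 F [ 1.1 -0.5 -0.2] q6 1.36 q1 -0.16
shift/turn total [-0.0027  0.     -0.0003] -0.9
0.005,-0.0027,-0.0002,0.0003,0.001,0.001,0.016
[-0.06086292  0.03032791 -0.05176819]
```

>>> apply_moves(moves=[0.005,0,0,0,0.001,0.001,0.016,0.005,0,0,0,0,0,0,0.02,0,0,0,0,0,0,0.04,0,0,0,0,0,0,0.05,0,0,0,0,0,0,0.05,0,0,0,0,0,0,0.05,0,0,-0.01,0,0,0,0.05,0,0,-0.03,0,0,0])

```text
clock: 8.2
position: [0.4594, -0.0049, 0.1572]
ee_rot: [-0.001, 1.0, 0.018, -0.005]
contact_force: [0.0, 0.5, -0.5]
width: 0.0499
```

```bash
python3 plan.py .5466 .1096 .21 216 .05 24 ccw;python3 - <<'E'
from rig import imaging
import cv2,numpy as np
d=imaging.get_image("side");cv2.imwrite("pics/side3.png",cv2.resize(d["image"][130:260,150:300,::-1],None,fx=4,fy=4))
d=imaging.get_image("top");cv2.imwrite("pics/top3.png",cv2.resize(d["image"][160:275,190:310,::-1],None,fx=5,fy=5))
E
```

```text
t 8.2 pos [ 0.4594 -0.0049  0.1572] yaw 2.04 w 0.0499 F [ 0.   0.5 -0.5] q6 1.37 q1 -0.16
shift/turn total [0.0872 0.1145 0.0528] 214.0
0.05,0.004,-0.005,-0.002,-0.003,0.011,-0.156
0.05,0.004,-0.004,-0.002,0,0,-0.155
0.05,0.005,-0.003,-0.003,0,0,-0.156
0.05,0.006,-0.002,-0.002,0,0,-0.155
0.05,0.005,-0.002,-0.002,0,0,-0.156
0.05,0.006,0,-0.002,0,0,-0.156
0.05,0.007,0,-0.002,0,0,-0.155
0.05,0.005,0.001,-0.003,0,0,-0.156
0.05,0.006,0.002,-0.002,0,0,-0.155
0.05,0.005,0.003,-0.002,0,0,-0.156
0.05,0.005,0.004,-0.002,0,0,-0.156
0.05,0.004,0.004,-0.002,0,0,-0.155
0.05,0.003,0.005,-0.003,0,0,-0.156
0.05,0.003,0.006,-0.002,0,0,-0.155
0.05,0.001,0.005,-0.002,0,0,-0.156
0.05,0.001,0.006,-0.002,0,0,-0.156
0.05,0,0.006,-0.002,0,0,-0.155
0.05,-0.002,0.006,-0.003,0,0,-0.156
0.05,-0.002,0.006,-0.002,0,0,-0.155
0.05,-0.002,0.005,-0.002,0,0,-0.156
0.05,-0.004,0.005,-0.002,0,0,-0.156
0.05,-0.005,0.004,-0.002,0,0,-0.155
0.05,-0.005,0.004,-0.003,0,0,-0.156
0.05,-0.005,0.002,-0.002,0,0,-0.155
```

View pics/side3.png

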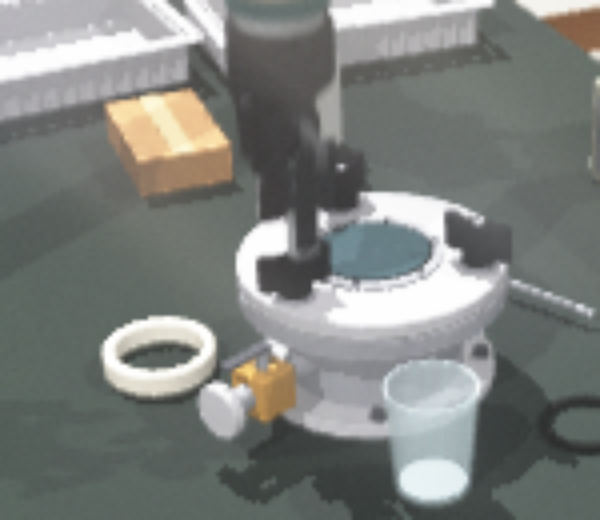

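View pics/top3.png

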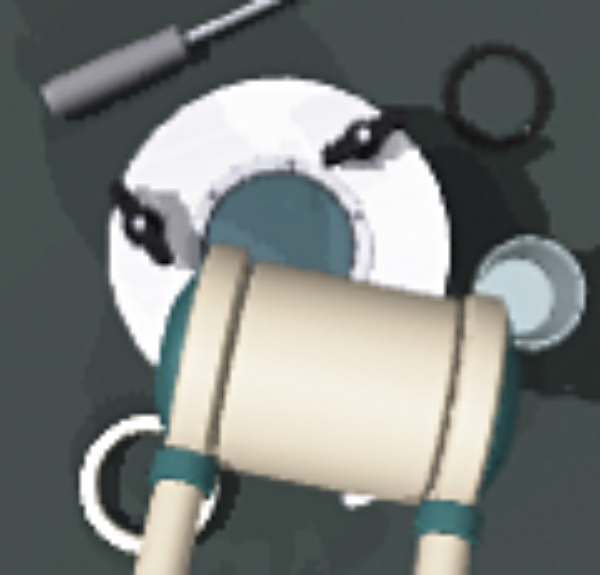

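In the side view nut A's wing again lies as it did before (crop about (293,275)), so the half turn is done, and the gripper is free of it. Now to B: lift, unwind the wrist, then shift across.

>>> apply_moves(moves=[0.05,0,0,-0.008,-0.003,0.011,-0.06,0.05,0,0,-0.008,0,0,-0.12,0.05,0,0,-0.008,0,0,-0.12,0.05,0,0,-0.008,0,0,-0.12,0.05,0,0,-0.008,0,0,-0.12,0.05,0,0,-0.008,0,0,-0.12,0.05,0,0,0,0,0,-0.12,0.05,0,0,0,0,0,-0.12])

```text
clock: 8.97
position: [0.4643, -0.0055, 0.2128]
ee_rot: [0.006, 0.884, 0.467, 0.008]
contact_force: [-0.8, -0.1, 0.4]
width: 0.0503
```

```bash
python3 plan.py .5466 .1096 .21 216 .05 24 ccw
```

```text
t 8.97 pos [ 0.4643 -0.0055  0.2128] yaw 55.69 w 0.0503 F [-0.8 -0.1  0.4] q6 0.44 q1 -0.16
shift/turn total [ 0.0823  0.1151 -0.0028] 160.3
0.05,0.006,0,0,0.018,-0.007,-0.117
0.05,0.006,0.001,0,0,0,-0.116
0.05,0.005,0.001,0,0,0,-0.117
0.05,0.006,0.003,0.001,0,0,-0.116
0.05,0.005,0.002,0,0,0,-0.117
0.05,0.005,0.004,0,0,0,-0.117
0.05,0.004,0.004,0,0,0,-0.116
0.05,0.004,0.004,0,0,0,-0.117
0.05,0.004,0.005,0,0,0,-0.116
0.05,0.003,0.005,0,0,0,-0.117
0.05,0.002,0.005,0,0,0,-0.116
0.05,0.001,0.006,0,0,0,-0.117
0.05,0.001,0.006,0.001,0,0,-0.117
0.05,0,0.006,0,0,0,-0.116
0.05,0,0.006,0,0,0,-0.117
0.05,-0.001,0.006,0,0,0,-0.116
0.05,-0.002,0.005,0,0,0,-0.117
0.05,-0.002,0.006,0,0,0,-0.117
0.05,-0.003,0.005,0,0,0,-0.116
0.05,-0.004,0.004,0,0,0,-0.117
0.05,-0.004,0.004,0.001,0,0,-0.116
0.05,-0.005,0.004,0,0,0,-0.117
0.05,-0.005,0.003,0,0,0,-0.116
0.05,-0.005,0.003,0,0,0,-0.117
```

>>> apply_moves(moves=[0.05,0.006,0,0,0.018,-0.007,-0.117,0.05,0.006,0.001,0,0,0,-0.117,0.05,0.005,0.001,0,0,0,-0.117,0.05,0.006,0.003,0,0,0,-0.117,0.05,0.005,0.002,0,0,0,-0.117,0.05,0.005,0.004,0,0,0,-0.117,0.05,0.004,0.004,0,0,0,-0.117,0.05,0.004,0.004,0,0,0,-0.117])

```text
clock: 9.63
position: [0.4908, 0.0338, 0.2104]
ee_rot: [-0.001, 0.559, 0.829, -0.001]
contact_force: [0.2, -0.7, -0.0]
width: 0.0496
```

>>> apply_moves(moves=[0.05,0.004,0.005,0,0,0,-0.117,0.05,0.003,0.005,0,0,0,-0.117,0.05,0.002,0.005,0,0,0,-0.117,0.05,0.001,0.006,0,0,0,-0.117,0.05,0.001,0.006,0,0,0,-0.117,0.05,0,0.006,0,0,0,-0.117,0.05,0,0.006,0,0,0,-0.117,0.05,-0.001,0.006,0,0,0,-0.117])

```text
clock: 10.3
position: [0.5153, 0.0771, 0.2065]
ee_rot: [-0.003, 0.1, 0.995, -0.0]
contact_force: [0.8, 0.9, -1.0]
width: 0.05
```

```bash
python3 plan.py .5466 .1096 .21 216 .05 6
```

```text
t 10.3 pos [0.5153 0.0771 0.2065] yaw 168.47 w 0.05 F [ 0.8  0.9 -1. ] q6 -1.35 q1 0.01
shift/turn total [0.0313 0.0325 0.0035] 47.5
0.05,-0.004,0.006,-0.001,-0.001,-0.005,-0.138
0.05,-0.005,0.006,0,0,0,-0.139
0.05,-0.006,0.005,-0.001,0,0,-0.138
0.05,-0.006,0.004,0,0,0,-0.138
0.05,-0.007,0.004,-0.001,0,0,-0.138
0.05,-0.007,0.002,-0.001,0,0,-0.139
```

>>> apply_moves(moves=[0.05,-0.004,0.006,-0.001,-0.001,-0.005,-0.115,0.05,-0.005,0.006,0,0,0,-0.115,0.05,-0.006,0.005,0,0,0,-0.115,0.05,-0.006,0.004,0,0,0,-0.115,0.05,-0.005,0.003,0,0,0,-0.115,0.05,-0.004,0.002,0,0,0,-0.115,0.05,0,0,0,0,0,-0.1,0.05,0,0,0,0,0,0])

```text
clock: 10.97
position: [0.5447, 0.1084, 0.2033]
ee_rot: [-0.002, -0.312, 0.95, 0.001]
contact_force: [0.6, 0.1, -0.1]
width: 0.05
```

```bash
python3 plan.py .5466 .1096 .145 216 .05 4
```

```text
t 10.97 pos [0.5447 0.1084 0.2033] yaw -143.65 w 0.05 F [ 0.6  0.1 -0.1] q6 -2.13 q1 0.07
shift/turn total [ 0.0019  0.0012 -0.0583] -0.3
0.05,-0.001,0,0.015,0.003,-0.002,0.002
0.05,0,0,0.014,0,0,0.001
0.05,-0.001,0,0.015,0,0,0.002
0.05,0,0,0.014,0,0,0.001
```

>>> apply_moves(moves=[0.05,-0.002,0,0.012,0.003,-0.002,0.002,0.05,0,0,0.014,0,0,0,0.05,0,0,0.014,0,0,0,0.05,0,0,0.01,0,0,0,0.05,0,0,0,0,0,0,0.05,0,0,0,0,0,0,0.05,0,0,0,0,0,0,0.05,0,0,0,0,0,0])

```text
clock: 11.63
position: [0.5466, 0.1094, 0.151]
ee_rot: [0.001, -0.303, 0.953, -0.001]
contact_force: [-0.7, 0.2, -0.4]
width: 0.05
```

```bash
python3 plan.py .5466 .1096 .121 216 .05 4
```

```text
t 11.63 pos [0.5466 0.1094 0.151 ] yaw -144.78 w 0.05 F [-0.7  0.2 -0.4] q6 -2.11 q1 0.07
shift/turn total [ 0.      0.0002 -0.03  ] 0.8
0.05,0,0,0.008,-0.001,0.001,-0.003
0.05,0,0,0.007,0,0,-0.004
0.05,0,0,0.008,0,0,-0.003
0.05,0,0,0.007,0,0,-0.004
```

>>> apply_moves(moves=[0.05,0,0,0.007,-0.001,0.001,-0.013,0.05,0,0,0.007,0,0,0,0.05,0,0,0.008,0,0,0,0.05,0,0,0.006,0,0,0,0.05,0,0,0,0,0,0,0.02,0,0,0,0,0,0,0.02,0,0,0,0,0,0,0.02,0,0,0,0,0,0])

```text
clock: 12.3
position: [0.5476, 0.1094, 0.1215]
ee_rot: [0.001, -0.309, 0.951, -0.0]
contact_force: [-0.3, -0.1, -0.9]
width: 0.0199
```

```bash
python3 plan.py .5466 .1096 .121 216 .05 1
python3 - <<'E'
from rig import imaging
import cv2,numpy as np
d=imaging.get_image("side");cv2.imwrite("pics/side4.png",cv2.resize(d["image"][130:260,150:300,::-1],None,fx=4,fy=4))
E
```

```text
t 12.3 pos [0.5476 0.1094 0.1215] yaw -144.04 w 0.0199 F [-0.3 -0.1 -0.9] q6 -2.13 q1 0.07
shift/turn total [-0.001   0.0002 -0.0005] 0.0
0.05,0.0007,0.0007,0.0005,-0.002,0.002,-0.001
```

View pics/side4.png

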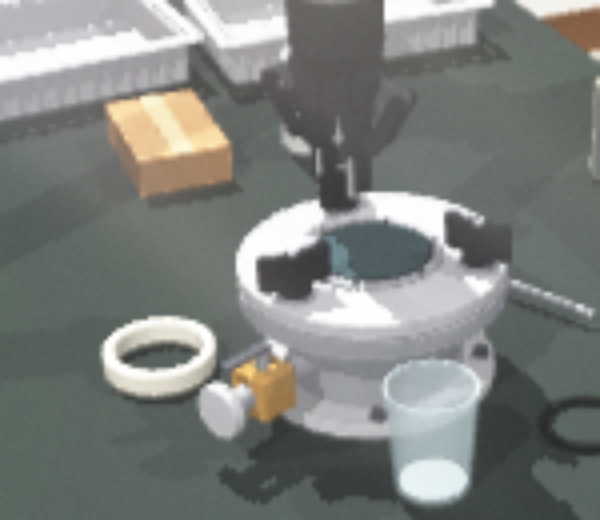

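The fingers straddle B (crop about (337,180)), and A stands as before. Gripping B.

>>> apply_moves(moves=[0.005,0,0.001,0,0,0,0,0.005,0,0,0,0,0,0,0.005,0,0,0,0,0,0,0.005,0,0,0,0,0,0,0.005,0,0,0,0,0,0,0.005,0,0,0,0,0,0,0.005,0,0,0,0,0,0.06,0.005,0,0,0,0,0,0.1])

```text
clock: 13.02
position: [0.5475, 0.1099, 0.1219]
ee_rot: [0.002, -0.23, 0.973, -0.001]
contact_force: [0.5, -0.2, -1.8]
width: 0.0112
```

```bash
python3 plan.py .5466 .1096 .121 126 .005 8 cw
```

```text
t 13.02 pos [0.5475 0.1099 0.1219] yaw -153.44 w 0.0112 F [ 0.5 -0.2 -1.8] q6 -1.96 q1 0.07
shift/turn total [-0.0009 -0.0003 -0.0009] -80.6
0.005,0,0,0,-0.002,0.004,0.176
0.005,0,0,0,0,0,0.175
0.005,0,0,0,0,0,0.176
0.005,0,0,0,-0.001,0,0.176
0.005,0.001,0,0.001,0,0,0.176
0.005,0,0,0,0,0,0.175
0.005,0,0,0,0,0,0.176
0.005,0,0,0,0,0,0.176
```

>>> apply_moves(moves=[0.005,0,0,0,-0.002,0.004,0.11,0.005,0,0,0,0,0,0.11,0.005,0,0,0,0,0,0.11,0.005,0,0,0,0,0,0.11,0.005,0,0,0,0,0,0.11,0.005,0,0,0,0,0,0.11,0.005,0,0,0,0,0,0.11,0.005,0,0,0,0,0,0.11])

```text
clock: 13.68
position: [0.5475, 0.11, 0.1219]
ee_rot: [0.0, 0.227, 0.974, -0.001]
contact_force: [-0.2, -0.5, -2.2]
width: 0.0113
```

```bash
python3 plan.py .5466 .1096 .121 126 .005 5 cw
```

```text
t 13.68 pos [0.5475 0.11   0.1219] yaw 153.78 w 0.0113 F [-0.2 -0.5 -2.2] q6 -1.04 q1 0.07
shift/turn total [-0.0009 -0.0004 -0.0009] -27.8
0.005,0,0,0,-0.001,0.001,0.097
0.005,0,0,0,0,0,0.097
0.005,0,-0.001,0.001,0,0,0.097
0.005,0,0,0,0,0,0.097
0.005,0.001,0,0,0,0,0.097
```

>>> apply_moves(moves=[0.005,0,0,0,-0.001,0.001,0.1,0.005,0,0,0,0,0,0.1,0.005,0,0,0,0,0,0.1,0.005,0,0,0,0,0,0.08,0.005,0,0,0,0,0,0.06,0.005,0,0,0,0,0,0.02,0.005,0,0,0,0,0,0,0.005,0,0,0,0,0,0])

```text
clock: 14.35
position: [0.5475, 0.11, 0.1219]
ee_rot: [0.0, 0.453, 0.892, -0.0]
contact_force: [0.3, 0.1, -0.6]
width: 0.011
```

```bash
python3 plan.py .5466 .1096 .121 126 .005 1 
```

```text
t 14.35 pos [0.5475 0.11   0.1219] yaw 126.15 w 0.011 F [ 0.3  0.1 -0.6] q6 -0.56 q1 0.07
shift/turn total [-0.0009 -0.0004 -0.0009] -0.1
0.005,0.0002,-0.001,0.0009,0,0.001,0.003
```

>>> apply_moves(moves=[0.02,0,0,0,0,0,0,0.04,0,0,0,0,0,0,0.05,0,0,0,0,0,0,0.05,0,0,0,0,0,0,0.05,0,0,-0.01,0,0,0,0.05,0,0,-0.025,0,0,0,0.05,0,0,-0.025,0,0,0,0.05,0,0,-0.015,0,0,0])

```text
clock: 15.02
position: [0.5446, 0.1103, 0.1978]
ee_rot: [-0.004, 0.451, 0.892, -0.002]
contact_force: [0.3, -0.5, 0.4]
width: 0.0503
```

```bash
python3 plan.py .6034 -.022 .2 122 .05 8
python3 - <<'E'
from h import *
from rig import imaging
d=imaging.get_image("side");cv2.imwrite("pics/side5.png",cv2.resize(d["image"][130:260,150:300,::-1],None,fx=4,fy=4))
d=imaging.get_image("top");cv2.imwrite("pics/top5.png",cv2.resize(d["image"][160:275,190:310,::-1],None,fx=5,fy=5))
E
```

```text
t 15.02 pos [0.5446 0.1103 0.1978] yaw 126.32 w 0.0503 F [ 0.3 -0.5  0.4] q6 -0.56 q1 0.07
shift/turn total [ 0.0588 -0.1323  0.0022] -4.3
0.05,-0.018,-0.004,0,-0.008,-0.005,0.009
0.05,-0.017,-0.004,-0.001,0,0,0.01
0.05,-0.018,-0.003,0,0,0,0.009
0.05,-0.018,-0.004,0,0,0,0.01
0.05,-0.018,-0.003,0,0,0,0.009
0.05,-0.018,-0.003,-0.001,0,0,0.01
0.05,-0.017,-0.003,0,0,0,0.009
0.05,-0.018,-0.002,0,0,0,0.009
```

View pics/top5.png

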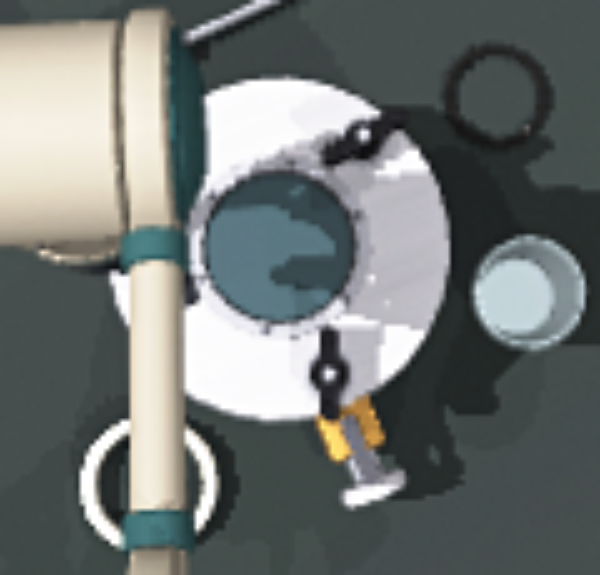

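View pics/side5.png

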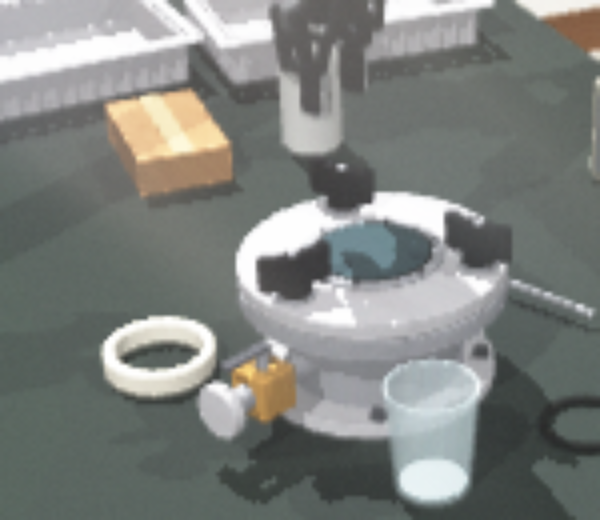

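A (top crop (329,373)) sits exactly along its original line, and B (side crop (342,180)) is now turned. On to C.

>>> apply_moves(moves=[0.05,-0.018,-0.004,0,-0.008,-0.005,0.009,0.05,-0.018,-0.004,0,0,0,0.01,0.05,-0.018,-0.003,0,0,0,0.009,0.05,-0.018,-0.004,0,0,0,0.01,0.05,-0.018,-0.003,0,0,0,0.009,0.05,-0.018,-0.003,0,0,0,0.01,0.05,-0.014,-0.003,0,0,0,0.009,0.05,0,0,0,0,0,0])

```text
clock: 15.78
position: [0.5947, -0.0065, 0.1958]
ee_rot: [-0.0, 0.48, 0.877, 0.001]
contact_force: [0.3, 0.6, -0.3]
width: 0.05
```

```bash
python3 plan.py .6034 -.022 .15 122 .05 5
```

```text
t 15.78 pos [ 0.5947 -0.0065  0.1958] yaw 122.6 w 0.05 F [ 0.3  0.6 -0.3] q6 -0.7 q1 -0.13
shift/turn total [ 0.0087 -0.0155 -0.0458] -0.6
0.05,-0.004,0,0.009,0.002,-0.002,0.002
0.05,-0.003,0,0.009,0,0,0.002
0.05,-0.004,-0.001,0.009,0,0,0.002
0.05,-0.003,0,0.01,0,0,0.002
0.05,-0.004,0,0.009,0,0,0.003
```

>>> apply_moves(moves=[0.05,-0.006,0,0,0.002,-0.002,0.005,0.05,-0.006,0,0.004,0,0,0.005,0.05,-0.006,-0.001,0.009,0,0,0,0.05,0,0,0.01,0,0,0,0.05,0,0,0.01,0,0,0,0.05,0,0,0.008,0,0,0,0.05,0,0,0,0,0,0,0.05,0,0,0,0,0,0])

```text
clock: 16.45
position: [0.6007, -0.0201, 0.1475]
ee_rot: [-0.004, 0.484, 0.875, -0.0]
contact_force: [-0.4, 0.8, -0.4]
width: 0.05
```

```bash
python3 plan.py .6034 -.022 .121 122 .05 4
```

```text
t 16.45 pos [ 0.6007 -0.0201  0.1475] yaw 122.09 w 0.05 F [-0.4  0.8 -0.4] q6 -0.71 q1 -0.15
shift/turn total [ 0.0027 -0.0019 -0.0265] -0.1
0.05,-0.001,0,0.007,-0.004,-0.006,0
0.05,-0.001,0.001,0.006,0,0,0.001
0.05,0,0,0.007,0,0,0
0.05,-0.001,0,0.006,0,0,0.001
```

>>> apply_moves(moves=[0.05,-0.003,0.001,0.004,-0.004,-0.006,0.001,0.05,0,0,0.007,0,0,0,0.05,0,0,0.007,0,0,0,0.05,0,0,0.006,0,0,0,0.05,0,0,0,0,0,0,0.02,0,0,0,0,0,0,0.02,0,0,0,0,0,0,0.02,0,0,0,0,0,0])

```text
clock: 17.12
position: [0.6035, -0.0214, 0.1213]
ee_rot: [0.0, 0.484, 0.875, 0.0]
contact_force: [0.1, 0.6, 0.3]
width: 0.0199
```

```bash
python3 plan.py .6034 -.022 .121 122 .05 1
python3 - <<'E'
from rig import imaging
import cv2,numpy as np
d=imaging.get_image("side");cv2.imwrite("pics/side6.png",cv2.resize(d["image"][130:260,180:330,::-1],None,fx=4,fy=4))
E
```

```text
t 17.12 pos [ 0.6035 -0.0214  0.1213] yaw 122.1 w 0.0199 F [0.1 0.6 0.3] q6 -0.71 q1 -0.15
shift/turn total [-0.0001 -0.0006 -0.0003] -0.1
0.05,-0.0005,-0.0004,0.0003,0.001,0.001,0.002
```

View pics/side6.png

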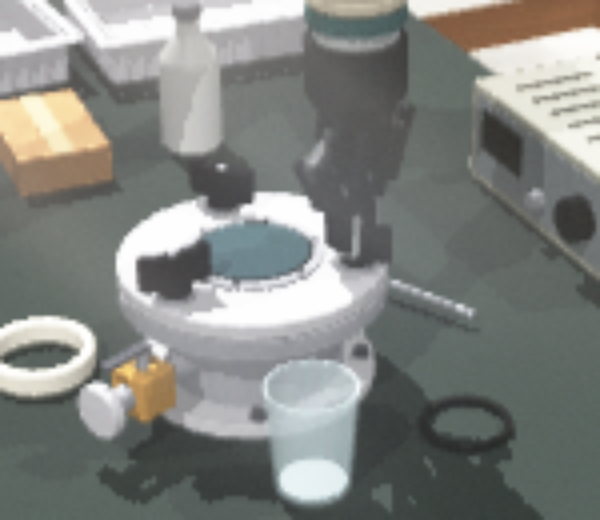

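The fingers straddle C (crop about (358,240)). Grip and turn.

>>> apply_moves(moves=[0.005,0,0,0,0,0,0,0.005,0,0,0,0,0,0,0.005,0,0,0,0,0,0,0.005,0,0,0,0,0,0,0.005,0,0,0,0,0,0,0.005,0,0,0,0,0,0,0.005,0,0,0,0,0,0.06,0.005,0,0,0,0,0,0.1])

```text
clock: 17.83
position: [0.6044, -0.021, 0.1218]
ee_rot: [0.001, 0.554, 0.832, 0.001]
contact_force: [0.9, -0.1, -1.9]
width: 0.0112
```

```bash
python3 plan.py .6034 -.022 .121 32 .005 8 cw
```

```text
t 17.83 pos [ 0.6044 -0.021   0.1218] yaw 112.7 w 0.0112 F [ 0.9 -0.1 -1.9] q6 -0.55 q1 -0.15
shift/turn total [-0.001  -0.001  -0.0008] -80.7
0.005,0,0,0,0.003,0.001,0.176
0.005,0,0,0,0,0,0.176
0.005,0,0,0,0,0,0.176
0.005,-0.001,0,0,0,0,0.176
0.005,0,-0.001,0,0,0,0.176
0.005,0,0,0.001,0,0,0.176
0.005,0,0,0,0,0,0.176
0.005,0,0,0,0,0,0.177
```

>>> apply_moves(moves=[0.005,0,0,0,0.003,0.001,0.11,0.005,0,0,0,0,0,0.11,0.005,0,0,0,0,0,0.11,0.005,0,0,0,0,0,0.11,0.005,0,0,0,0,0,0.11,0.005,0,0,0,0,0,0.11,0.005,0,0,0,0,0,0.11,0.005,0,0,0,0,0,0.11])

```text
clock: 18.5
position: [0.6053, -0.021, 0.1218]
ee_rot: [0.0, 0.867, 0.498, 0.001]
contact_force: [0.1, -0.0, -0.4]
width: 0.0111
```

```bash
python3 plan.py .6034 -.022 .121 32 .005 5 cw
```

```text
t 18.5 pos [ 0.6053 -0.021   0.1218] yaw 59.8 w 0.0111 F [ 0.1 -0.  -0.4] q6 0.38 q1 -0.15
shift/turn total [-0.0019 -0.001  -0.0008] -27.8
0.005,0,0,0,0.001,-0.001,0.097
0.005,-0.001,0,0,0,0,0.097
0.005,0,-0.001,0,0,0,0.097
0.005,-0.001,0,0.001,0,0,0.097
0.005,0,0,0,0,0,0.097
```

>>> apply_moves(moves=[0.005,0,0,0,0.001,-0.001,0.1,0.005,0,0,0,0,0,0.1,0.005,0,0,0,0,0,0.1,0.005,0,0,0,0,0,0.08,0.005,0,0,0,0,0,0.06,0.005,0,0,0,0,0,0.02,0.005,0,0,0,0,0,0,0.005,0,0,0,0,0,0])

```text
clock: 19.17
position: [0.6057, -0.0213, 0.1218]
ee_rot: [0.0, 0.961, 0.276, 0.0]
contact_force: [-0.0, -0.8, -1.1]
width: 0.0113
```

```bash
python3 plan.py .6034 -.022 .121 32 .005 1 
```

```text
t 19.17 pos [ 0.6057 -0.0213  0.1218] yaw 32.0 w 0.0113 F [-0.  -0.8 -1.1] q6 0.86 q1 -0.15
shift/turn total [-0.0023 -0.0007 -0.0008] -0.0
0.005,-0.0023,-0.0007,0.0008,0.001,-0.001,0
```

Release, lift, then move back out of the top camera's view.

>>> apply_moves(moves=[0.02,0,0,0,0,0,0,0.04,0,0,0,0,0,0,0.05,0,0,0,0,0,0,0.05,0,0,0,0,0,0,0.05,0,0,-0.01,0,0,0,0.05,0,0,-0.025,0,0,0,0.05,0,0,-0.025,0,0,0,0.05,0,0,-0.025,0,0,0])

```text
clock: 19.83
position: [0.6016, -0.021, 0.2056]
ee_rot: [-0.002, 0.961, 0.277, -0.006]
contact_force: [-0.4, 0.4, -0.7]
width: 0.05
```

```bash
python3 plan.py .45 -.28 .24 32 .05 8 
```

```text
t 19.83 pos [ 0.6016 -0.021   0.2056] yaw 32.18 w 0.05 F [-0.4  0.4 -0.7] q6 0.86 q1 -0.15
shift/turn total [-0.1516 -0.259   0.0344] -0.2
0.05,-0.033,0.017,-0.004,-0.008,0.01,0
0.05,-0.034,0.018,-0.004,0,0,0.001
0.05,-0.033,0.017,-0.005,0,0,0
0.05,-0.033,0.017,-0.004,0,0,0.001
0.05,-0.033,0.018,-0.004,0,0,0
0.05,-0.034,0.017,-0.005,0,0,0
0.05,-0.033,0.017,-0.004,0,0,0.001
0.05,-0.033,0.018,-0.004,0,0,0
```

>>> apply_moves(moves=[0.05,-0.02,0.01,-0.006,-0.008,0.01,0,0.05,-0.034,0.018,-0.005,0,0,0,0.05,-0.033,0.017,-0.005,0,0,0,0.05,-0.033,0.017,-0.005,0,0,0,0.05,-0.033,0.018,-0.005,0,0,0,0.05,-0.034,0.017,-0.005,0,0,0,0.05,-0.02,0.01,0,0,0,0,0.05,0,0,0,0,0,0])

```text
clock: 20.5
position: [0.4857, -0.2294, 0.2527]
ee_rot: [0.008, 0.959, 0.282, 0.011]
contact_force: [1.2, 0.5, -0.8]
width: 0.05
```

```bash
python3 - <<'E'
from h import *
from rig import imaging,manip
d=imaging.get_image("top");cv2.imwrite("pics/top7.png",d["image"][:,:,::-1]);cv2.imwrite("pics/top7c.png",cv2.resize(d["image"][160:275,190:310,::-1],None,fx=5,fy=5))
P0=cloud(np.load("pics/top0.npz")); P1=cloud(d)
for n,q in dict(A=(.4606,-.0055),B=(.5466,.1096),C=(.6034,-.022)).items():
  for P in(P0,P1):
    X=P.reshape(-1,3); k=(np.hypot(*(X[:,:2]-q).T)<.036)&(X[:,2]>.135)&(X[:,2]<.155); X=X[k]
    (c0,wh,a)=cv2.minAreaRect(X[:,:2].astype(np.float32)*1000)
    if wh[0]<wh[1]: a+=90
    Y=X[:,:2]-X[:,:2].mean(0); v=np.linalg.svd(Y,full_matrices=0)[2][0]
    print(n,len(X),np.round(c0,1),np.round(wh,1),"rect ang",round((a+90)%180-90,1),"pca",np.degrees(np.arctan2(v[1],v[0]))%180)
E
```

```text
A 76 [461.   -5.8] [55.7 11.8] rect ang 1.9 pca 3.803387157247016
A 75 [461.   -4.4] [55.7  8.9] rect ang 1.7 pca 1.8180930136171014
B 77 [547.7 110.8] [57.9 11.4] rect ang 35.7 pca 35.518653573422654
B 83 [547.5 110.8] [12.1 56.4] rect ang -54.1 pca 126.35760178078164
C 78 [604.5 -20.8] [12.3 57.2] rect ang -57.9 pca 122.02779717948654
C 80 [604.4 -21.1] [55.7 12.3] rect ang 31.8 pca 32.10776608845262
```

View pics/top7c.png

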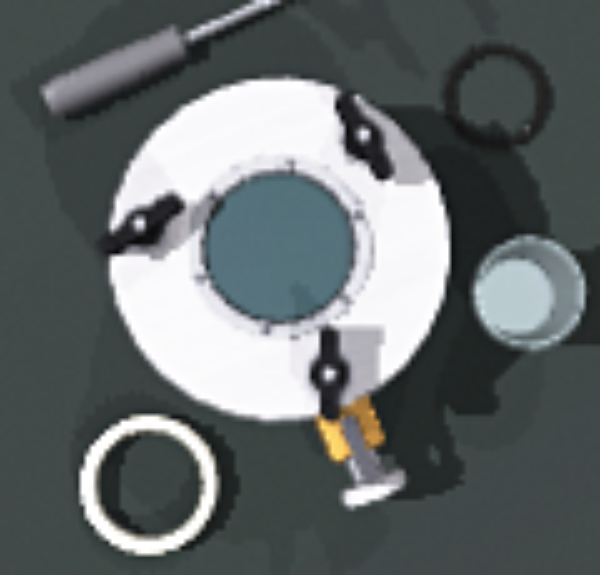

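View pics/top7.png

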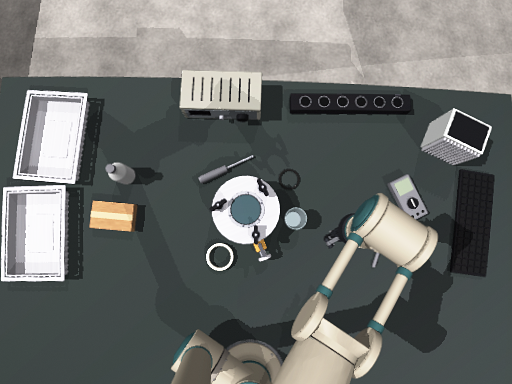

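The final top view shows A along its original line (half turn), B and C turned by 90°, and the bystanders where they were. I'll let the arm come to rest and then hand in.

>>> apply_moves(moves=[0.05,0,0,0,0,0,0,0.05,0,0,0,0,0,0,0.05,0,0,0,0,0,0,0.05,0,0,0,0,0,0,0.05,0,0,0,0,0,0,0.05,0,0,0,0,0,0,0.05,0,0,0,0,0,0,0.05,0,0,0,0,0,0])

```text
clock: 21.22
position: [0.4898, -0.2222, 0.2537]
ee_rot: [0.007, 0.958, 0.285, 0.013]
contact_force: [-0.2, 0.2, -0.2]
width: 0.0497
```

```bash
python3 -c "
from rig import workorder,manip
s=manip.get_state();print(s['clock'],s['position'],abs(s['qd']).max(),s['contact_force'])
print(workorder.sign_off())"
```

```text
21.2167 [ 0.4898284  -0.22222792  0.25374803] 0.010782913778716756 [-0.23417677  0.16345451 -0.16824067]
the job is handed in; nothing more can be done
None
```

I tightened nut A clockwise by a half turn in one grip, then B by a quarter turn, then C by a quarter turn. Each nut was finished and released before the next, and the job was handed in at 21.2 s.

- **Wing angles:** The last top view puts the wings at A 1.8° (from about 2°), B 126° (from 36°) and C 32° (from 122°), each within about 1° of target. The two fits of A's starting angle disagreed by 2° (1.9° and 3.8°). A's half turn also can't be told from no turn in a picture, so it rests on the tool rotating through 180° while the grip stayed closed at 11 mm.
- **Tool position:** While turning A and C the measured tool position drifted 2 to 3 mm from the planned axis. The readings between moves showed forces of about 2 N or less, so I left it.
- **Surroundings:** By eye in the last top view, the other bench items looked unmoved, except the pen, which was mostly hidden behind the arm. The arm was clear of everything and at rest at hand-in.

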